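Slide the salt and pepper home into the cruet dock

ROBOT

A 7-joint arm with a two-finger parallel gripper is mounted at the origin on a cart in front of the work surface, level with it; the furniture and walls round the work are solid. World frame = base frame: x ahead of the robot, y to its left, z up, the work surface at z = 0. Lengths are in m, angles in rad, forces in N, time in s.
With the tool pointing down it reaches from about 0.4 to 0.85 m from the base axis. Payload 10.4 kg.
Tool frame: the origin (TCP) lies between the finger pads; the fingertips stand 22 mm ahead of it and the grasp point (between the pads) lies 3 mm ahead of it; z points along the fingers, y is the line along which they close (so a half turn about z gives the same grasp; the last joint's range is limited). The gripper opens to 85 mm and grips with 20 to 120 N. Pads are 22 mm wide; open, the fingers measure 114 mm over their backs; the gripper's body (76 mm by 85 mm) begins 54 mm behind the grasp point. The pads swing forward as they close: fully open they stand 13 mm farther back than shut.
Start: joints at [-1.147, 0.332, -0.065, 1.46, 0.022, 1.35, -0.088], TCP at [0.27, 0.564, 0.224] pointing down, gripper open.
Joint ranges: [-2.6, 2.6], [-0.5, 2.12], [-1.47, 1.34], [0.16, 2.42], [-1.27, 4.41], [0.06, 2.06], [-2.6, 2.6]. Speed limits (rad/s): [2.22, 2.22, 2.79, 2.79, 3.14, 3.14, 3.14].

INTERFACE

Orientations are given as a unit quaternion [x, y, z, w].
In Python, from workcell import manip, camera, ticket, boxes_of, outline_of gives the robot as it stands.
- The arm moves only by the tool carry_out, never from a script. Its argument "deltas" is a list of rows, each a list of 5 numbers: the shift along the tool's x, y, z as a fraction of full scale, then the turn about the tool's z as a fraction of full scale, then the opening, from -1 (shut) to 1 (fully open), so that 0 is half open. In form: [[tx, ty, tz, spin, gripper], ...]. A call has 1 to 20 rows; each row is the pose to reach, as a shift and turn from the pose commanded when the call began, along the tool's axes at that moment; what a row does not reach only later rows make up. Full scale, the value 1, is 150 mm for a shift and 30 degrees for a turn. A row lasts 1/8 s, in which the tool goes at most 62.5 mm and 10.7 degrees, less where a joint would pass 70% of its speed; a pose out of reach is approached as far as the arm can. A call with a number of a shift or a turn outside -1 to 1 is refused whole. A call with a gripper value outside its range is refused whole. The fingers move at their own pace and stop on an object; "force" is the grip in N (left out, the last holds). Time passes only in rows, so rows that repeat a pose let the fingers close. It gives the time, the measured TCP pose, the force, the opening and the grip force at its end, in the units of the state.
- manip.get_obs(): the state, without advancing time (a new reading comes with each control period).
- camera(name): name is "scene" or "side" or "wrist"; returns a dict with "img" (480x640x3 uint8, red, green, blue), "depth" (480x640 float32, m along the optical axis (not along the pixel's ray), 0 where there is no reading), "vertical_fov" (degrees; the focal length in pixels is half the picture's height over the tangent of half this angle, whatever the lens; pixels are square), "cx", "cy" (the principal point, pixels), "k1" (the pictures are not rectified: a ray, as slopes to the right and down, at radius r is drawn at 1 + k1 r^2 times it, then the intrinsics apply), "R" (3x3) and "t" (3): a world point X has camera coordinates R X + t. Camera axes: x right, y down, z forward; pixel columns grow to the right and rows downward; lengths in m; the calibration is good to about 2 mm. A picture is of the moment at which its call begins.
- ticket.hand_in(): hands the job in; it is judged then, once.
Trained networks look in a picture, given as the dict that the camera call returned (one of the last four; its "shot" number tells which), for a name from the list of things; names that differ only in an ending like _2 or _b are one class to them, and where a whole thing is asked for, a point or a joint stands for the part that bears it (a point fixed in the world has none). Each returns a list of dicts, best first, with "conf" (0 to 1); they miss things now and then, are a little off and sometimes report something else, mostly with a low value. They report only what shows in the picture. A call takes as long as a camera call.
- boxes_of(query, picture): "position" ([x, y, z] in m, in world coordinates, good to about 4 mm: the middle of the surface that is visible of it).
- outline_of(query, picture): "region" (480x640 bool, what is visible of it).
The state is a dict: "clock": time; "joint_pos": joint angles; "joint_velocities": joint speeds; "tau": joint torques, N m; "position": TCP position; "ee_rot": TCP orientation; "ft_force": force on the tool from outside, world axes, zero at the start; "torque": the same for the moment, N m; "grip_width": opening from 0.0 (shut) to 1.0 (fully open); "grasp_force": force on a finger pad.
Only numpy, scipy, OpenCV 4.12 (cv2) and the standard library are available. Lean on these libraries where they do the work, as an engineer would, in place of code of your own. Each camera call takes 0.05 s, during which the arm holds its last target. There are 200 camera calls.

TASK

The cooking is done: push the wooden pepper mill that was left standing out on the worktop fully home into the wide bay of the wooden cruet dock, and the salt shaker fully home into the empty narrow bay beside it. Slide each one upright over the worktop with the fingertips, pushing low on its body so that it never tips, and do not lift it. Leave the spice jar in its bay and the mug, timer, lemon and avocado where they are.

Things in the scene. Friction and masses are not known exactly. Their poses are not given: they have to be found in the camera images.
- cruet_dock: fixed wooden comb, 226 mm along its y: back rail 18 mm thick, 42 mm high (73 mm with brass gallery rail); four prongs 14 mm thick, 26 mm high, 46 mm long, round-ended, point to its -x and part three bays without floor, open to its -x; things go in along its +x. The two narrow bays have a 14 mm step at the back. Origin: on the worktop, middle of the back rail's front face. z up. Place and turn vary
- wide_bay (a point): on the worktop, where the middle of the pepper mill's foot is when fully home: middle of the 66 mm wide bay, at dock x = -29 mm, y = -66 mm; the mill then touches the back rail. Axes as the dock's
- narrow_bay (a point): on the worktop, where the middle of the salt shaker's foot is when fully home: middle of the empty 52 mm wide bay, at dock x = -36 mm, y = +7 mm; the shaker then touches the step at the back and its front is in line with the mill's. Axes as the dock's
- pepper_mill: brown wooden pepper mill with a steel knob, the only one near the front of the worktop; loose, upright: 58 mm across the foot, 170 mm tall, 0.13 to 0.25 kg. Origin: middle of its underside, z up. Pushed below about 25 mm it slides; pushed above about 40 mm it may tip. It and the salt shaker start on the open side of the dock, either one at either place
- salt_shaker: clear salt shaker with a dome-shaped grey cap, loose, upright: 44 mm across, 90 mm tall, 0.07 to 0.14 kg. Origin: middle of its underside, z up. Pushed lower than about 20 mm above the worktop it slides; pushed above about 30 mm it may tip
- spice_jar: spice jar with a black cap, loose, 44 mm across, 105 mm tall, standing home in the dock's other 52 mm wide bay (dock y = +73 mm, the end away from the robot); stays there. Origin: middle of its underside
- mug: dotted mug, loose, 92 mm across (127 mm with the handle), 107 mm tall, to the right; stays there. Origin: middle of its underside
- timer: round white kitchen timer, loose, 66 mm across, 50 mm tall, to the left; stays there. Origin: middle of its underside
- lemon: lemon, loose, 82 mm long, 57 mm high, to the left; stays there. Origin: its underside
- avocado: avocado, loose, 91 mm long, 60 mm high, to the left; stays there. Origin: its underside

How it is judged:
By the outcome, as a careful person would: the job done as asked, in the order asked, and still so for the second after the job is handed in, with the robot touching nothing.
It also fails if it takes over 72 s, if anything falls off the work surface, if the arm or the gripper's body presses on something with over 40 N, if the wrist force passes 120 N, or if a joint passes its speed limit or range.

## Working session

There is one attempt and no reset: what is moved stays moved. The work goes in short steps, Python scripts to look and compute and a tool call to move; the robot and the scene stay as the last step left them, time stands still between calls to the robot, and variables do not carry over. Pictures are saved under pics/ and viewed, at most 10 in all, crops included, and the job is handed in when it is done.

Besides the shell and the picture viewer there is one more tool, called after "Call:" as name(argument=value, ...) on one line, values as JSON. carry_out: Moves the arm, as the interface text tells. Its arguments: {"type":"object","properties":{"deltas":{"type":"array","items":{"type":"array","items":{"type":"number"}}},"force":{"type":"number"}},"required":["deltas"]}

```bash
mkdir -p pics
cat > h.py <<'E'
import numpy as np, cv2
from workcell import manip, camera, ticket, boxes_of, outline_of
def cloud(c):
    h,w=c["depth"].shape; f=h/2/np.tan(np.radians(c["vertical_fov"])/2)
    K=np.array([[f,0,c["cx"]],[0,f,c["cy"]],[0,0,1.]])
    u,v=np.meshgrid(np.arange(w),np.arange(h))
    p=cv2.undistortPoints(np.stack([u,v],-1).reshape(-1,1,2).astype(np.float64),K,np.array([c["k1"],0,0,0,0.])).reshape(h,w,2)
    d=c["depth"].astype(float); X=np.dstack([p[...,0]*d,p[...,1]*d,d])
    W=(X-c["t"])@c["R"]; W[d<=0]=np.nan
    return W
def save(c,n): cv2.imwrite("pics/"+n+".png",c["img"][:,:,::-1])
E
python3 - <<'E'
from h import *
o=manip.get_obs(); print({k:np.round(v,3) for k,v in o.items()})
for n in ["scene","side"]:
    c=camera(n); save(c,n+"0"); W=cloud(c); print(n,"cam at",np.round(-c["R"].T@c["t"],2))
    np.savez(n+"0.npz",W=W,img=c["img"])
    for q in ["cruet_dock","pepper_mill","salt_shaker","spice_jar","mug","timer","lemon","avocado"]:
        b=boxes_of(q,c); m=outline_of(q,c)
        print(q,[(np.round(x["position"],3),round(x["conf"],2)) for x in b[:3]])
        for x in m[:2]:
            P=W[x["region"]]; P=P[~np.isnan(P[:,0])]
            if len(P): print("   ",round(x["conf"],2),len(P),np.round(np.percentile(P,[2,50,98],axis=0),3).tolist())
E
```

```text
{'clock': np.float64(0.0), 'joint_pos': array([-1.147,  0.333, -0.065,  1.461,  0.022,  1.35 , -0.089]), 'joint_velocities': array([ 0.001, -0.002,  0.002, -0.001,  0.001, -0.   , -0.001]), 'tau': array([-0.0000e+00, -6.2546e+01,  4.9000e-02, -3.9158e+01,  1.6000e-02,
        1.0000e-02, -0.0000e+00]), 'position': array([0.27 , 0.563, 0.223]), 'ee_rot': array([ 0.222,  0.975, -0.001, -0.   ]), 'ft_force': array([-0.412,  0.531, -0.837]), 'torque': array([ 0.073, -0.01 , -0.029]), 'grasp_force': np.float64(0.0), 'grip_width': np.float64(1.006)}
scene cam at [-0.21  0.86  1.37]
cruet_dock []
    0.43 83 [[0.21, -0.23, 0.0], [0.603, -0.182, 0.042], [0.643, 0.308, 0.666]]
pepper_mill [(array([ 0.592, -0.131,  0.089]), 0.69)]
salt_shaker [(array([0.45 , 0.294, 0.032]), 0.56)]
    0.61 104 [[0.44, 0.269, 0.004], [0.446, 0.294, 0.032], [0.462, 0.307, 0.061]]
spice_jar [(array([ 0.593, -0.13 ,  0.086]), 0.55)]
    0.59 248 [[0.218, -0.196, 0.001], [0.599, -0.131, 0.087], [0.68, 0.329, 0.661]]
mug []
timer [(array([0.375, 0.53 , 0.032]), 0.66)]
    0.69 423 [[0.507, 0.524, 0.003], [0.543, 0.5
[... 957 characters left out ...]
582, -0.244, 0.004], [0.6, -0.128, 0.059], [0.627, -0.118, 0.107]]
    0.52 560 [[0.445, 0.28, 0.004], [0.46, 0.298, 0.051], [0.48, 0.307, 0.09]]
mug [(array([ 0.456, -0.411,  0.075]), 0.58)]
    0.74 742 [[0.413, -0.479, 0.009], [0.451, -0.403, 0.077], [0.492, -0.387, 0.108]]
timer [(array([0.4  , 0.539, 0.038]), 0.87), (array([ 0.517, -0.18 ,  0.024]), 0.66)]
    0.63 1070 [[0.371, 0.494, 0.003], [0.398, 0.533, 0.038], [0.428, 0.55, 0.052]]
lemon [(array([0.574, 0.493, 0.046]), 0.69)]
    0.64 878 [[0.551, 0.409, 0.0], [0.578, 0.483, 0.044], [0.621, 0.5, 0.058]]
avocado [(array([0.552, 0.562, 0.047]), 0.58)]
    0.62 1073 [[0.509, 0.532, 0.022], [0.55, 0.569, 0.052], [0.584, 0.581, 0.061]]
```

View pics.

View pics/scene0.png

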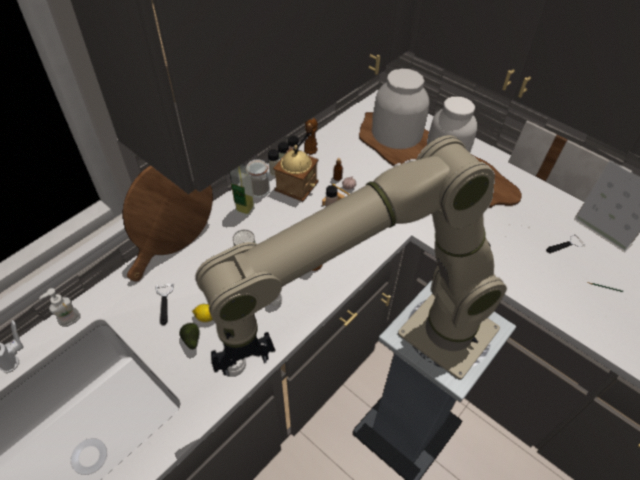

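View pics/side0.png

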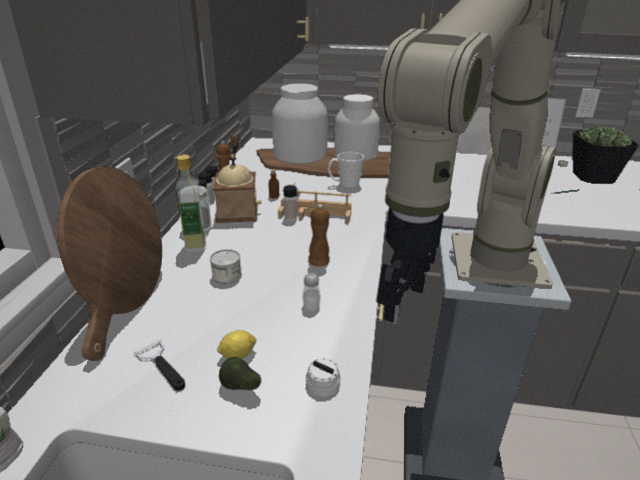

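Run:
```python
import numpy as np
for n in ["scene0","side0"]:
    W=np.load(n+".npz")["W"].reshape(-1,3); W=W[~np.isnan(W[:,0])]
    # cylinders: circle fit
    from scipy.optimize import least_squares
    for nm,c,r,z0,z1 in [("mill",(.473,.09),.029,.006,.03),("mill-knob",(.473,.09),None,.12,.2),("salt",(.46,.285),.022,.006,.06),("jar",(.6,-.145),.022,.03,.09)]:
        P=W[(np.hypot(W[:,0]-c[0],W[:,1]-c[1])<.045)&(W[:,2]>z0)&(W[:,2]<z1)]
        if len(P)<10: print(n,nm,len(P));continue
        if r: 
            s=least_squares(lambda q:np.hypot(P[:,0]-q[0],P[:,1]-q[1])-r,c,loss="soft_l1",f_scale=.002); print(n,nm,len(P),s.x.round(4),np.median(np.abs(s.fun)).round(4))
        else: print(n,nm,len(P),np.percentile(P,[2,50,98],axis=0).round(3).tolist())
    # dock
    D=W[(W[:,0]>.36)&(W[:,0]<.72)&(W[:,1]>-.3)&(W[:,1]<-.09)]
    for z0,z1 in [(.022,.03),(.036,.046),(.06,.08)]:
        Q=D[(D[:,2]>z0)&(D[:,2]<z1)]
        print(n,z0,len(Q))
        for x in np.arange(.38,.68,.012):
            q=Q[(Q[:,0]>=x)&(Q[:,0]<x+.012)]
            if len(q)>2: print("  x%.3f n%d y %.3f..%.3f"%(x,len(q),*np.percentile(q[:,1],[3,97])))
```

```text
scene0 mill 25 [0.4758 0.0845] 0.0024
scene0 mill-knob 0
scene0 salt 119 [0.4643 0.2854] 0.002
scene0 jar 146 [ 0.6051 -0.1447] 0.0029
scene0 0.022 67
  x0.596 n10 y -0.287..-0.173
  x0.608 n11 y -0.260..-0.120
  x0.620 n4 y -0.258..-0.141
  x0.632 n7 y -0.231..-0.132
  x0.644 n4 y -0.260..-0.154
  x0.668 n7 y -0.291..-0.270
  x0.680 n6 y -0.271..-0.264
scene0 0.036 129
  x0.584 n12 y -0.193..-0.175
  x0.596 n15 y -0.274..-0.120
  x0.608 n22 y -0.291..-0.121
  x0.620 n19 y -0.285..-0.128
  x0.632 n10 y -0.278..-0.256
  x0.668 n7 y -0.289..-0.269
  x0.680 n7 y -0.272..-0.265
scene0 0.06 149
  x0.560 n4 y -0.188..-0.181
  x0.572 n12 y -0.191..-0.133
  x0.584 n30 y -0.187..-0.118
  x0.596 n16 y -0.190..-0.120
  x0.608 n8 y -0.190..-0.122
  x0.632 n3 y -0.191..-0.184
  x0.668 n6 y -0.290..-0.272
  x0.680 n22 y -0.296..-0.266
side0 mill 169 [0.4768 0.085 ] 0.0019
side0 mill-knob 335 [[0.452, 0.086, 0.121], [0.472, 0.104, 0.146], [0.496, 0.114, 0.17]]
side0 salt 331 [0.4634 0.2817] 0.0015
side0 jar 284 [ 0.603 -0.145] 0.0019
side0 0.022 295
  x0.416 n22 y -0.184..-0.134
  x0.428 n22 y -0.1
[... 1025 characters left out ...]
46..-0.121
  x0.620 n3 y -0.134..-0.129
  x0.632 n7 y -0.191..-0.183
  x0.668 n8 y -0.284..-0.276
  x0.680 n12 y -0.274..-0.265
side0 0.06 285
  x0.428 n13 y -0.194..-0.184
  x0.440 n6 y -0.191..-0.185
  x0.452 n7 y -0.191..-0.186
  x0.464 n8 y -0.192..-0.182
  x0.476 n8 y -0.189..-0.183
  x0.488 n8 y -0.189..-0.183
  x0.500 n5 y -0.190..-0.183
  x0.512 n8 y -0.190..-0.186
  x0.524 n10 y -0.192..-0.180
  x0.536 n6 y -0.191..-0.184
  x0.548 n8 y -0.192..-0.187
  x0.560 n7 y -0.194..-0.185
  x0.572 n16 y -0.192..-0.132
  x0.584 n35 y -0.186..-0.122
  x0.596 n24 y -0.128..-0.119
  x0.608 n18 y -0.132..-0.119
  x0.620 n6 y -0.134..-0.127
  x0.668 n3 y -0.289..-0.278
  x0.680 n28 y -0.288..-0.269
```

The side view shows the mill at (319,240), the salt shaker at (311,293), and the dock at (330,207) open towards the camera with the spice jar at (290,203) in its far bay. In the scene view the arm hides the dock. The gripper body would hit the tall mill in a nested push, so I'll push with the outer back of an open finger. First I'll check the finger and mill profiles.

Run:
```python
import numpy as np
from scipy.spatial.transform import Rotation as R
r=R.from_quat([.222,.975,-.001,0]); p=np.array([.27,.563,.223])
for n in ["scene0","side0"]:
    W=np.load(n+".npz")["W"].reshape(-1,3); W=W[~np.isnan(W[:,0])]
    T=(W-p)@r.as_matrix(); T=T[(np.abs(T[:,0])<.1)&(np.abs(T[:,1])<.12)&(T[:,2]>-.16)&(T[:,2]<.05)]
    for z in np.arange(-.15,.05,.01):
        q=T[(T[:,2]>=z)&(T[:,2]<z+.01)]
        if len(q)>3: print(n,"tz%.3f n%d x %s y %s"%(z,len(q),np.percentile(q[:,0],[2,98]).round(3),np.percentile(q[:,1],[2,98]).round(3)))
for nm,c in [("mill",(.4765,.085)),("salt",(.4635,.283))]:
    for z in np.arange(0,.18,.01):
        q=W[(np.hypot(W[:,0]-c[0],W[:,1]-c[1])<.04)&(W[:,2]>=z)&(W[:,2]<z+.01)]
        if len(q)>3: print(nm,"z%.2f n%d x %s ymax %.3f"%(z,len(q),np.percentile(q[:,0],[4,96]).round(3),np.percentile(q[:,1],96)))
```

```text
scene0 tz-0.150 n63 x [0.011 0.038] y [-0.034  0.037]
scene0 tz-0.140 n12 x [-0.002  0.037] y [-0.018  0.062]
scene0 tz-0.130 n204 x [-0.009  0.015] y [-0.066  0.067]
scene0 tz-0.120 n91 x [-0.008  0.02 ] y [-0.068  0.068]
scene0 tz-0.110 n83 x [-0.003  0.021] y [-0.069  0.07 ]
scene0 tz-0.100 n74 x [-0.005  0.019] y [-0.068  0.071]
scene0 tz-0.090 n116 x [-0.008  0.019] y [-0.069  0.072]
scene0 tz-0.080 n149 x [-0.009  0.015] y [-0.071  0.073]
scene0 tz-0.070 n35 x [-0.007  0.015] y [-0.066  0.07 ]
scene0 tz-0.060 n15 x [0.009 0.015] y [-0.048  0.05 ]
scene0 tz-0.050 n20 x [0.004 0.014] y [-0.053  0.055]
scene0 tz-0.040 n25 x [-0.003  0.014] y [-0.056  0.054]
scene0 tz-0.030 n10 x [0.001 0.013] y [-0.052  0.051]
side0 tz-0.150 n333 x [-0.028  0.037] y [-0.002  0.038]
side0 tz-0.140 n122 x [-0.013  0.033] y [0.014 0.038]
side0 tz-0.130 n346 x [-0.011  0.012] y [0.014 0.068]
side0 tz-0.120 n333 x [-0.019  0.019] y [-0.013  0.07 ]
side0 tz-0.110 n272 x [-0.012  0.019] y [-0.015  0.071]
side0 tz-0.100 n237 x [-0.011  0.017] y [-0.062  0.073]
side0 tz-0.090 n241 x [-0.012  0.017] y [-0.0
[... 821 characters left out ...]
8 x [0.453 0.493] ymax 0.114
mill z0.12 n65 x [0.453 0.496] ymax 0.113
mill z0.13 n57 x [0.452 0.493] ymax 0.114
mill z0.14 n85 x [0.452 0.496] ymax 0.115
mill z0.15 n95 x [0.455 0.492] ymax 0.109
mill z0.16 n27 x [0.464 0.483] ymax 0.102
mill z0.17 n6 x [0.47  0.477] ymax 0.094
salt z0.00 n321 x [0.428 0.498] ymax 0.318
salt z0.01 n54 x [0.445 0.478] ymax 0.306
salt z0.02 n52 x [0.444 0.478] ymax 0.307
salt z0.03 n67 x [0.444 0.48 ] ymax 0.308
salt z0.04 n67 x [0.445 0.479] ymax 0.305
salt z0.05 n71 x [0.445 0.478] ymax 0.304
salt z0.06 n58 x [0.447 0.476] ymax 0.301
salt z0.07 n50 x [0.447 0.479] ymax 0.301
salt z0.08 n98 x [0.449 0.476] ymax 0.300
salt z0.09 n16 x [0.456 0.47 ] ymax 0.296
```

Call:
carry_out(deltas=[[0,0,0,-0.35,1],[0,0,0,-0.7,1],[0,0,0,-0.86,1],[0,0,0,-0.86,1]])

```text
clock: 2.2
position: [0.2701, 0.5636, 0.2235]
ee_rot: [-0.001, 1.0, 0.0, -0.0]
ft_force: [-0.7, 0.5, -0.0]
grip_width: 0.997
grasp_force: 0.0
```

Run:
```python
from h import *
from scipy.spatial.transform import Rotation as R
o=manip.get_obs(); r=R.from_quat(o["ee_rot"]).as_matrix(); p=np.array(o["position"])
out=[]
for n in ["side","scene","wrist"]:
    c=camera(n); W=cloud(c)
    T=(W-p)@r
    m=(np.abs(T[...,0])<.1)&(np.abs(T[...,1])<.12)&(T[...,2]>-.16)&(T[...,2]<.05)
    if n=="wrist": im=c["img"]; out.append(cv2.resize(im,(400,300)))
    else:
        v,u=np.where(m); uc,vc=int(np.median(u)),int(np.median(v)); print(n,uc,vc)
        s=50
        u0=min(max(uc-s*4//3,0),640-s*8//3); v0=min(max(vc-s,0),380)
        out.append(cv2.resize(c["img"][v0:v0+100,u0:u0+133],(400,300),interpolation=cv2.INTER_CUBIC))
    for z in np.arange(-.15,.05,.02):
        q=T[m&(T[...,2]>=z)&(T[...,2]<z+.02)]
        for a,b in [(0,.03),(.03,.05),(.05,.08)]:
            k=q[(np.abs(q[:,1])>=a)&(np.abs(q[:,1])<b)]
            if len(k)>3: print(n,"tz%.2f |y|%.2f-%.2f n%d x %s"%(z,a,b,len(k),np.percentile(k[:,0],[2,98]).round(3)))
if 1:
    g=np.vstack([np.hstack(out[:2]),np.hstack([out[2],np.zeros_like(out[2])])]); S=np.load("side0.npz")["img"][195:320,280:345]
    g[300:,400:712]=0; k=cv2.resize(S,(156,300),interpolation=cv2.INTER_CUBIC); g[300:,400:556]=k
    cv2.imwrite("pics/g1.png",g[:,:,::-1])
```

```text
side 408 268
side tz-0.15 |y|0.00-0.03 n167 x [-0.037  0.035]
side tz-0.15 |y|0.03-0.05 n315 x [-0.019  0.019]
side tz-0.13 |y|0.00-0.03 n120 x [-0.02   0.019]
side tz-0.13 |y|0.03-0.05 n174 x [-0.011  0.01 ]
side tz-0.13 |y|0.05-0.08 n299 x [-0.012  0.012]
side tz-0.11 |y|0.00-0.03 n110 x [-0.02   0.019]
side tz-0.11 |y|0.03-0.05 n41 x [-0.017  0.017]
side tz-0.11 |y|0.05-0.08 n233 x [-0.012  0.011]
side tz-0.09 |y|0.03-0.05 n49 x [-0.017  0.016]
side tz-0.09 |y|0.05-0.08 n238 x [-0.012  0.012]
side tz-0.07 |y|0.03-0.05 n5 x [-0.013  0.009]
side tz-0.07 |y|0.05-0.08 n42 x [-0.013  0.009]
side tz-0.05 |y|0.03-0.05 n66 x [-0.011  0.011]
side tz-0.05 |y|0.05-0.08 n110 x [-0.007  0.007]
side tz-0.03 |y|0.03-0.05 n34 x [-0.011  0.01 ]
side tz-0.03 |y|0.05-0.08 n6 x [-0.005  0.006]
scene 234 358
scene tz-0.15 |y|0.00-0.03 n45 x [0.024 0.039]
scene tz-0.15 |y|0.03-0.05 n32 x [-0.011  0.022]
scene tz-0.13 |y|0.00-0.03 n17 x [0.01  0.022]
scene tz-0.13 |y|0.03-0.05 n72 x [-0.007  0.012]
scene tz-0.13 |y|0.05-0.08 n189 x [-0.009  0.015]
scene tz-0.11 |y|0.00-0.03 n42 x [0.01 0.02]
scene tz-0.
[... 367 characters left out ...]
 0.014]
scene tz-0.05 |y|0.05-0.08 n17 x [-0.     0.011]
scene tz-0.03 |y|0.03-0.05 n8 x [-0.009  0.01 ]
wrist tz-0.11 |y|0.00-0.03 n8189 x [0.012 0.021]
wrist tz-0.11 |y|0.03-0.05 n2142 x [0.014 0.019]
wrist tz-0.11 |y|0.05-0.08 n1267 x [0.008 0.014]
wrist tz-0.09 |y|0.00-0.03 n6265 x [0.011 0.019]
wrist tz-0.09 |y|0.03-0.05 n6515 x [-0.005  0.019]
wrist tz-0.09 |y|0.05-0.08 n16380 x [-0.007  0.015]
wrist tz-0.07 |y|0.03-0.05 n3952 x [-0.002  0.015]
wrist tz-0.07 |y|0.05-0.08 n2353 x [0.008 0.015]
wrist tz-0.05 |y|0.03-0.05 n4120 x [-0.009  0.013]
wrist tz-0.05 |y|0.05-0.08 n825 x [0.008 0.012]
wrist tz-0.03 |y|0.03-0.05 n1091 x [-0.009  0.013]
wrist tz-0.03 |y|0.05-0.08 n51 x [0.008 0.012]
```

View pics/g1.png

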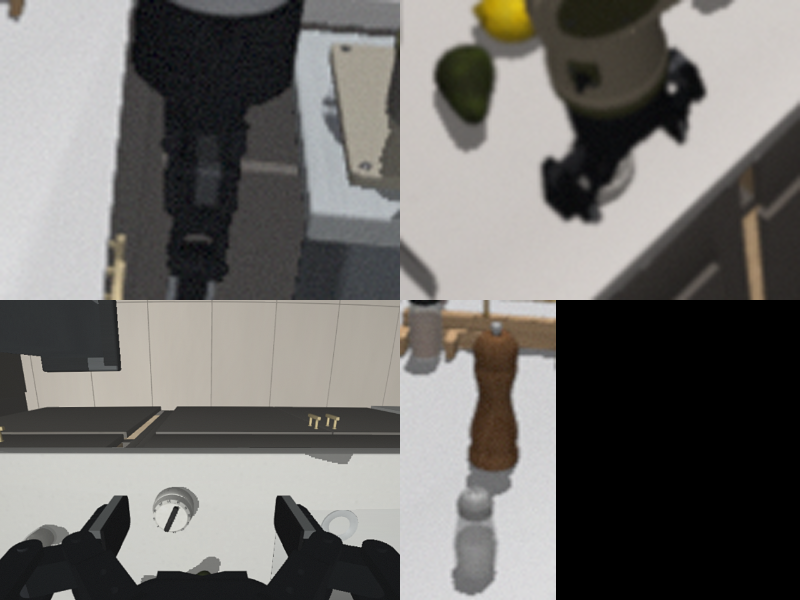

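The crops show fingers about 22 mm wide (±11 mm in tool x) below a thin palm (±20 mm). The outer knuckles reach ±73 mm in tool y, and the mill has a narrow waist. The plan is to spin the tool 90° and push the mill along -tool x with the side of the open far finger, so palm and coupler pass beside it. The salt shaker then gets near-shut fingers, with the palm passing between the mill and the jar.

Call:
carry_out(deltas=[[0,-0.25,0,0.3,1],[0,-0.5,0,0.6,1],[0,-0.75,0,0.9,1],[0,-1,0,1,1],[0,-1,0,1,1]])

```text
clock: 2.98
position: [0.2713, 0.4117, 0.2241]
ee_rot: [0.259, 0.966, 0.0, 0.0]
ft_force: [0.5, 1.1, -0.1]
grip_width: 1.004
grasp_force: 0.0
```

Call:
carry_out(deltas=[[-0.22,-0.12,0,0.3,1],[-0.44,-0.25,0,0.6,1],[-0.66,-0.38,0,0.9,1],[-0.867,-0.5,0,1,1],[-0.867,-0.5,0,1,1]])

```text
clock: 3.6
position: [0.3478, 0.282, 0.2237]
ee_rot: [0.5, 0.866, 0.0, 0.0]
ft_force: [0.0, 0.4, 0.3]
grip_width: 0.999
grasp_force: 0.0
```

Call:
carry_out(deltas=[[-0.25,0,0,0.3,1],[-0.5,0,0,0.6,1],[-0.75,0,0,0.9,1],[-1,0,0,1,1],[-1,0,0,1,1],[-1,0,0,1,1]])

```text
clock: 4.35
position: [0.4214, 0.1554, 0.2235]
ee_rot: [0.705, 0.709, 0.0, -0.0]
ft_force: [-0.4, -0.4, -0.2]
grip_width: 1.001
grasp_force: 0.0
```

```bash
cat > m.py <<'E'
from h import *
from scipy.spatial.transform import Rotation as R
def fingers():
    o=manip.get_obs(); r=R.from_quat(o["ee_rot"]).as_matrix(); p=np.array(o["position"])
    for n in ["side","scene","wrist"]:
        c=camera(n); W=cloud(c); T=(W-p)@r
        m=(np.abs(T[...,0])<.03)&(np.abs(T[...,1])<.08)&(T[...,2]>-.07)&(T[...,2]<.05)&(W[...,2]>.004)
        q=T[m]
        for s in (1,-1):
            k=q[q[:,1]*s>.02]
            if len(k)>8: print(n,"finger",s,len(k),"tzmax %.3f"%np.percentile(k[:,2],99),"x",np.percentile(k[:,0],[2,98]).round(3),"y",np.percentile(k[:,1],[2,98]).round(3))
        yield n,c,W
E
python3 - <<'E'
from m import *
from scipy.optimize import least_squares
for n,c,W in fingers():
    save(c,n+"2")
    if n=="wrist": continue
    W=W.reshape(-1,3); W=W[~np.isnan(W[:,0])]
    for nm,c0,r,z0,z1 in [("mill",(.4765,.085),.029,.004,.03),("salt",(.4635,.283),.022,.006,.06),("jar",(.603,-.145),.022,.02,.085)]:
        P=W[(np.hypot(W[:,0]-c0[0],W[:,1]-c0[1])<.036)&(W[:,2]>z0)&(W[:,2]<z1)]
        if len(P)>15:
            s=least_squares(lambda q:np.hypot(P[:,0]-q[0],P[:,1]-q[1])-r,c0,loss="soft_l1",f_scale=.002); print(n,nm,len(P),s.x.round(4))
    # prong tips & rail ends
    for nm,z0,z1,ya,yb in [("prong",.015,.03,-.165,-.12),("rail",.025,.046,-.215,-.165)]:
        D=W[(W[:,0]>.38)&(W[:,0]<.70)&(W[:,1]>ya)&(W[:,1]<yb)&(W[:,2]>z0)&(W[:,2]<z1)]
        print(n,nm,np.histogram(D[:,0],np.arange(.40,.672,.008))[0], np.percentile(D[:,0],[1,99]).round(3),np.percentile(D[:,1],[3,97]).round(3))
E
```

```text
side finger 1 114 tzmax -0.027 x [-0.005  0.012] y [0.043 0.065]
side finger -1 122 tzmax -0.025 x [0.002 0.013] y [-0.065 -0.042]
side mill 180 [0.4769 0.0851]
side salt 333 [0.4634 0.2814]
side jar 314 [ 0.6035 -0.1443]
side prong [ 0  0  9 18  8  0  0  0  0  0  0  0  0  0  0  0  0  2  1  1 17 17 11 14
 11  7  9 11  8 23  8  0  0] [0.422 0.644] [-0.164 -0.122]
side rail [ 0  0  7 23 18 20 17 21 13 20 17 21 15 14  8 15 16 24 21 24 18 24 21 16
  0  0  0  0  0 11 11  0  0] [0.423 0.642] [-0.194 -0.168]
scene finger 1 77 tzmax -0.022 x [-0.009  0.013] y [0.039 0.063]
scene finger -1 60 tzmax -0.026 x [-0.006  0.014] y [-0.065 -0.044]
scene mill 105 [0.4777 0.0871]
scene salt 150 [0.4645 0.2844]
scene jar 154 [ 0.6014 -0.1462]
scene prong [ 0  0 16 16  2  0  0  0  0  0  0  0 17 14  3  3  2  0  0  2 17 13  8 19
  4  2  0  0  0  0  0  0  0] [0.419 0.599] [-0.164 -0.126]
scene rail [ 0  0 16 15  9 11 14 11 15 11 11 13 12 18 16 16 17 11 11 18 13 15 12 16
 14 12  4  0  0  0  0  0  0] [0.419 0.609] [-0.196 -0.168]
wrist finger 1 6205 tzmax -0.023 x [-0.008  0.015] y [0.041 0.065]
wrist finger -1 6192 tzmax -0.023 x [-0.008  0.015] y [-0.067 -0.044]
```

View pics/wrist2.png

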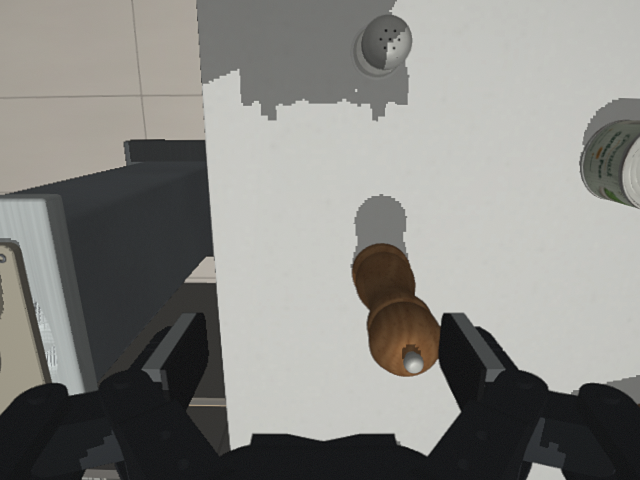

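The wrist view shows the mill at (400,310), between the line of the fingers, with the salt shaker behind at (386,42), and there is room to come down beside it. All three cameras put the open fingertips about 23 mm behind the reported TCP, which contradicts the stated 22 mm ahead, so I'll descend in stages and check.

Call:
carry_out(deltas=[[0.02,0.03,0.2,0,1],[0.02,0.03,0.4,0,1],[0.02,0.03,0.6,0,1],[0.02,0.03,0.8,0,1],[0.02,0.03,0.9,0,1],[0.02,0.03,0.9,0,1]])

```text
clock: 5.25
position: [0.4256, 0.1575, 0.0881]
ee_rot: [0.706, 0.709, -0.001, -0.0]
ft_force: [-0.6, -0.1, -0.3]
grip_width: 1.001
grasp_force: 0.0
```

Run:
```python
from m import *
for n,c,W in fingers(): save(c,n+"3")
```

```text
side finger 1 105 tzmax -0.026 x [-0.006  0.013] y [0.041 0.059]
side finger -1 98 tzmax -0.026 x [0.002 0.013] y [-0.068 -0.043]
scene finger 1 60 tzmax -0.024 x [-0.012  0.012] y [0.04  0.056]
scene finger -1 41 tzmax -0.028 x [-0.006  0.012] y [-0.06  -0.041]
wrist finger 1 5710 tzmax -0.024 x [-0.008  0.015] y [0.042 0.064]
wrist finger -1 5797 tzmax -0.024 x [-0.008  0.014] y [-0.065 -0.043]
```

Run:
```python
import cv2
a=cv2.imread("pics/side3.png")[170:320,260:460]; cv2.imwrite("pics/side3c.png",cv2.resize(a,(800,600),interpolation=cv2.INTER_CUBIC))
```

```text
(no output)
```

View pics/side3c.png

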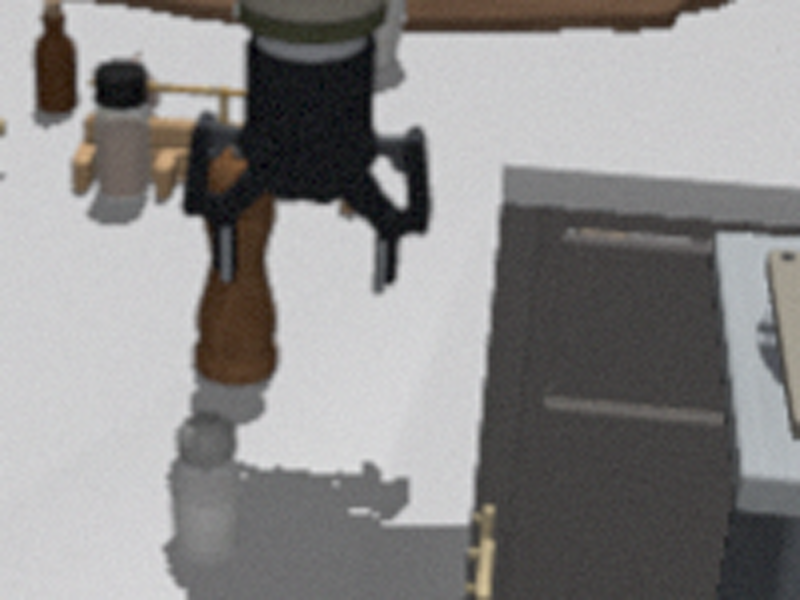

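The crop shows the open fingertips at (225,283) and (383,288), roughly 0.1 m above the worktop, which agrees with the cloud. I'll go down in steps and watch the force.

Call:
carry_out(deltas=[[0,0,0.1,0,1],[0,0,0.2,0,1],[0,0,0.3,0,1],[0,0,0.4,0,1],[0,0,0.4,0,1]])

```text
clock: 6.02
position: [0.4252, 0.1568, 0.0271]
ee_rot: [0.706, 0.708, -0.001, -0.0]
ft_force: [0.3, -0.7, -0.1]
grip_width: 0.997
grasp_force: 0.0
```

Run:
```python
from m import *
for n,c,W in fingers(): save(c,n+"4")
```

```text
side finger 1 107 tzmax 0.023 x [-0.019  0.014] y [0.022 0.066]
side finger -1 98 tzmax 0.023 x [-0.005  0.02 ] y [-0.073 -0.032]
scene finger 1 102 tzmax 0.023 x [-0.028  0.026] y [0.021 0.076]
scene finger -1 92 tzmax 0.023 x [-0.026  0.027] y [-0.075 -0.023]
wrist finger 1 5675 tzmax -0.024 x [-0.008  0.015] y [0.042 0.064]
wrist finger -1 5762 tzmax -0.024 x [-0.008  0.015] y [-0.065 -0.043]
```

Call:
carry_out(deltas=[[0,0,0.06,0,1],[0,0,0.12,0,1],[0,0,0.18,0,1],[0,0,0.2,0,1],[0,0,0.2,0,1]])

```text
clock: 6.8
position: [0.426, 0.1572, -0.0018]
ee_rot: [0.706, 0.708, -0.0, -0.0]
ft_force: [0.7, 0.3, 0.2]
grip_width: 0.998
grasp_force: 0.0
```

Run:
```python
from m import *
for n,c,W in fingers():
    if n=="side": a=c["img"][170:320,260:460]; cv2.imwrite("pics/side5c.png",cv2.resize(a,(800,600),interpolation=cv2.INTER_CUBIC)[:,:,::-1])
```

```text
side finger 1 109 tzmax -0.006 x [-0.022  0.012] y [0.025 0.074]
side finger -1 98 tzmax -0.006 x [-0.017  0.013] y [-0.068 -0.033]
scene finger 1 90 tzmax -0.006 x [-0.026  0.028] y [0.024 0.078]
scene finger -1 89 tzmax -0.006 x [-0.026  0.029] y [-0.073 -0.023]
wrist finger 1 6021 tzmax -0.023 x [-0.008  0.015] y [0.041 0.065]
wrist finger -1 6073 tzmax -0.023 x [-0.008  0.014] y [-0.067 -0.043]
```

View pics/side5c.png

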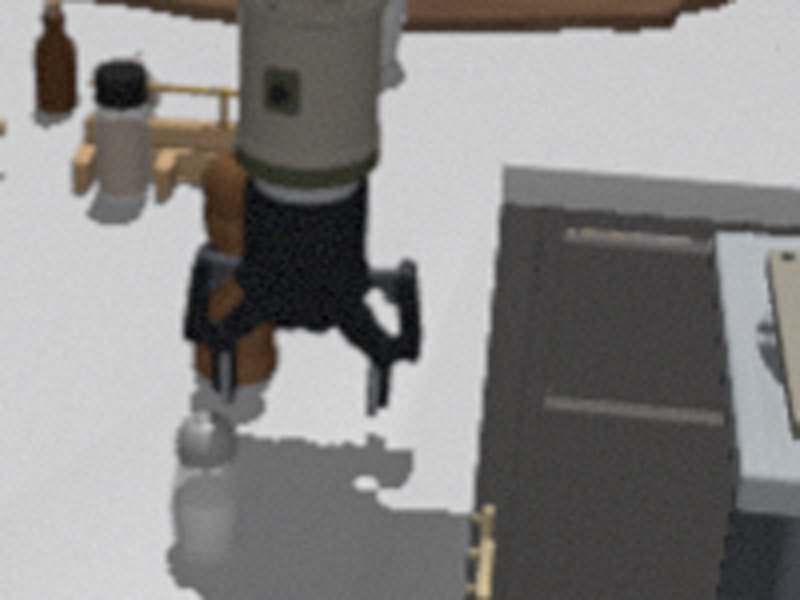

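The fingertips stand about 21 mm above the worktop beside the mill. I'll lower another 10 mm and start the slow push, drifting slightly in -x.

Call:
carry_out(deltas=[[0,0,0.04,0,1],[0,0,0.07,0,1],[-0.05,0,0.07,0,1],[-0.1,0,0.07,0,1],[-0.15,0,0.07,0,1],[-0.19,0,0.07,0,1],[-0.22,0,0.07,0,1],[-0.25,0,0.07,0,1],[-0.3,0,0.07,0,1],[-0.35,0,0.07,0,1],[-0.4,-0.005,0.07,0,1],[-0.45,-0.01,0.07,0,1],[-0.5,-0.015,0.07,0,1],[-0.5,-0.015,0.07,0,1]])

```text
clock: 8.7
position: [0.4239, 0.0814, -0.0121]
ee_rot: [0.706, 0.708, -0.0, -0.0]
ft_force: [0.1, 0.5, 0.1]
grip_width: 0.996
grasp_force: 0.0
```

```bash
cat >> m.py <<'E'
from scipy.optimize import least_squares
def fit(W,c0,r,z0,z1,rad):
    W=W.reshape(-1,3); P=W[(np.hypot(W[:,0]-c0[0],W[:,1]-c0[1])<rad)&(W[:,2]>z0)&(W[:,2]<z1)]
    if len(P)<12: return None
    s=least_squares(lambda q:np.hypot(P[:,0]-q[0],P[:,1]-q[1])-r,c0,loss="soft_l1",f_scale=.002); return len(P),s.x.round(4)
def net(q,r,z0,z1,cams=("side","scene","wrist")):
    for n in cams:
        c=camera(n); W=cloud(c)
        for x in outline_of(q,c)[:2]:
            P=W[x["region"]]; P=P[~np.isnan(P[:,0])]
            if len(P)<10: continue
            md=np.median(P,0); z=P[(np.abs(P[:,:2]-md[:2]).max(1)<.05)]
            print(n,q,round(x["conf"],2),len(z),"med",md.round(3),"ztop %.3f"%np.percentile(z[:,2],99), "fit",fit(z,md[:2]+[0,-.01],r,z0,z1,.045))
        yield n,c,W
E
python3 - <<'E'
from m import *
for n,c,W in net("pepper_mill",.029,.006,.03): 
    if n=="wrist": save(c,"wrist6")
    if n=="side": save(c,"side6")
E
```

```text
side pepper_mill 0.59 583 med [0.482 0.058 0.12 ] ztop 0.169 fit (113, array([0.4802, 0.0395]))
wrist pepper_mill 0.55 4901 med [0.46  0.062 0.019] ztop 0.062 fit (3306, array([0.4819, 0.0435]))
```

The mill is still upright (top at 0.169 m) and was pushed from y 0.085 to 0.041. It has drifted to x ≈ 0.481, so I'll back off, turn 7° and push along a line to the bay axis.

Call:
carry_out(deltas=[[0.06,0,0,0,1],[0.12,0.02,0,0,1],[0.12,0.06,0,0.12,1],[0.12,0.08,0,0.233,1],[0.08,0.08,0,0.233,1],[0.07,0.08,0,0.233,1]])

```text
clock: 9.75
position: [0.436, 0.0926, -0.0121]
ee_rot: [0.747, 0.664, -0.0, -0.0]
ft_force: [-0.1, -0.5, 0.6]
grip_width: 1.006
grasp_force: 0.0
```

Call:
carry_out(deltas=[[-0.03,0,0,0,1],[-0.06,0,0,0,1],[-0.1,0,0,0,1],[-0.15,0,0,0,1],[-0.2,0,0,0,1],[-0.25,0,0,0,1],[-0.3,0,0,0,1],[-0.35,0,0,0,1],[-0.4,0,0,0,1],[-0.43,0,0,0,1],[-0.43,0,0,0,1]])

```text
clock: 11.12
position: [0.4283, 0.0284, -0.0121]
ee_rot: [0.748, 0.664, -0.0, -0.0]
ft_force: [0.7, 0.3, -0.2]
grip_width: 0.997
grasp_force: 0.0
```

Run:
```python
from m import *
for n,c,W in net("pepper_mill",.029,.006,.03): save(c,n+"7")
```

```text
side pepper_mill 0.61 395 med [ 0.477 -0.001  0.071] ztop 0.161 fit (104, array([ 0.4774, -0.0202]))
wrist pepper_mill 0.82 5230 med [0.46  0.005 0.02 ] ztop 0.057 fit (3293, array([ 0.479 , -0.0169]))
```

Call:
carry_out(deltas=[[0.06,0,0,0,1],[0.12,0.02,0,0,1],[0.12,0.06,0,0.1,1],[0.12,0.07,0,0.167,1],[0.08,0.07,0,0.167,1],[0.065,0.07,0,0.167,1]])

```text
clock: 12.18
position: [0.4397, 0.0367, -0.0121]
ee_rot: [0.776, 0.631, -0.0, -0.0]
ft_force: [-0.7, 0.9, -0.3]
grip_width: 1.004
grasp_force: 0.0
```

Call:
carry_out(deltas=[[-0.03,0,0,0,1],[-0.06,0,0,0,1],[-0.1,0,0,0,1],[-0.15,0,0,0,1],[-0.2,0,0,0,1],[-0.25,0,0,0,1],[-0.3,0,0,0,1],[-0.35,0,0,0,1],[-0.4,0,0,0,1],[-0.4,0,0,0,1]])

```text
clock: 13.42
position: [0.4274, -0.0223, -0.0121]
ee_rot: [0.776, 0.63, -0.0, -0.0]
ft_force: [-0.4, 0.1, -0.3]
grip_width: 1.0
grasp_force: 0.0
```

Run:
```python
from m import *
for n,c,W in net("pepper_mill",.029,.006,.03): save(c,n+"8")
```

```text
side pepper_mill 0.57 250 med [ 0.465 -0.055  0.052] ztop 0.158 fit (72, array([ 0.4699, -0.0725]))
wrist pepper_mill 0.88 6022 med [ 0.455 -0.047  0.02 ] ztop 0.054 fit (3725, array([ 0.4674, -0.0723]))
```

View pics/wrist8.png

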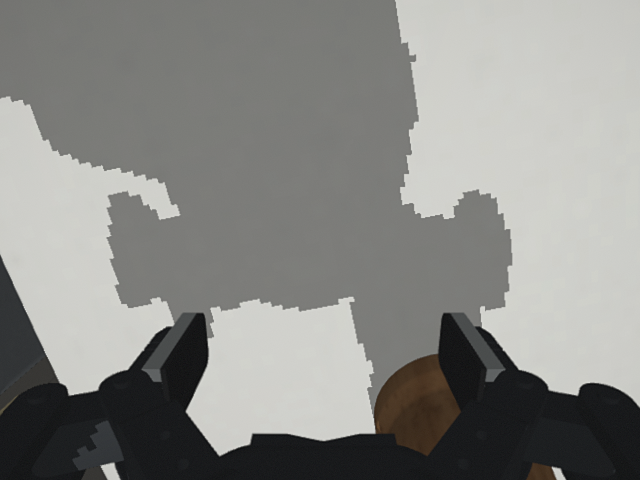

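The wrist view shows the mill foot at (420,400) ahead of the right finger, and it fits to about (0.4685, -0.0724), almost on the bay axis. I'll turn back to 5° and push it in.

Call:
carry_out(deltas=[[0.05,0,0,0,1],[0.05,-0.03,0,-0.12,1],[0.03,-0.03,0,-0.233,1],[-0.015,-0.03,0,-0.233,1],[-0.015,-0.03,0,-0.233,1]])

```text
clock: 14.35
position: [0.4228, -0.0231, -0.012]
ee_rot: [0.737, 0.676, -0.0, -0.0]
ft_force: [-0.4, 0.3, -0.3]
grip_width: 1.001
grasp_force: 0.0
```

Call:
carry_out(deltas=[[-0.03,0,0,0,1],[-0.06,0,0,0,1],[-0.1,0,0,0,1],[-0.14,0,0,0,1],[-0.18,0,0,0,1],[-0.22,0,0,0,1],[-0.26,0,0,0,1],[-0.3,0,0,0,1],[-0.34,0,0,0,1],[-0.38,0,0,0,1],[-0.42,0,0,0,1],[-0.45,0,0,0,1],[-0.45,0,0,0,1]])

```text
clock: 15.98
position: [0.4172, -0.0904, -0.012]
ee_rot: [0.736, 0.677, -0.0, 0.0]
ft_force: [-0.2, 0.6, -0.7]
grip_width: 0.996
grasp_force: 0.0
```

Run:
```python
from m import *
for n,c,W in net("pepper_mill",.029,.006,.03): save(c,n+"9")
```

```text
side pepper_mill 0.59 328 med [ 0.468 -0.118  0.077] ztop 0.161 fit (84, array([ 0.465 , -0.1393]))
side pepper_mill 0.16 476 med [ 0.547 -0.169  0.027] ztop 0.070 fit (208, array([ 0.548 , -0.1914]))
wrist pepper_mill 0.92 5869 med [ 0.449 -0.112  0.021] ztop 0.057 fit (3547, array([ 0.466 , -0.1344]))
```

Call:
carry_out(deltas=[[-0.02,0,0,0,1],[-0.04,0,0,0,1],[-0.06,0,0,0,1],[-0.08,0,0,0,1],[-0.095,0,0,0,1],[-0.095,0,0,0,1]])

```text
clock: 17.02
position: [0.416, -0.1045, -0.012]
ee_rot: [0.736, 0.677, -0.0, 0.0]
ft_force: [0.9, 0.5, -0.8]
grip_width: 1.0
grasp_force: 0.0
```

Call:
carry_out(deltas=[[-0.01,0,0,0,1],[-0.02,0,0,0,1],[-0.02,0,0,0,1]])

```text
clock: 17.4
position: [0.4158, -0.1073, -0.012]
ee_rot: [0.736, 0.677, 0.0, -0.0]
ft_force: [0.8, 2.1, 1.2]
grip_width: 0.998
grasp_force: 0.2
```

Call:
carry_out(deltas=[[-0.01,0,0,0,1],[-0.01,0,0,0,1]])

```text
clock: 17.65
position: [0.4158, -0.1082, -0.012]
ee_rot: [0.736, 0.677, 0.0, -0.0]
ft_force: [0.2, 5.4, 2.4]
grip_width: 1.0
grasp_force: 0.9
```

Call:
carry_out(deltas=[[-0.01,0,0,0,1],[-0.01,0,0,0,1]])

```text
clock: 17.9
position: [0.4159, -0.1085, -0.0119]
ee_rot: [0.735, 0.678, 0.001, -0.001]
ft_force: [0.5, 11.0, 4.0]
grip_width: 0.997
grasp_force: 2.3
```

The push force rose to 11 N with the TCP stopped, so the mill is against the back rail. I'll back off, lift clear, half-close and travel behind the salt shaker.

Call:
carry_out(deltas=[[0.05,0,0,0,1],[0.2,0,0,0,1],[0.4,0,0,0,1],[0.6,0,-0.2,0,1],[0.8,0,-0.5,0,1],[0.9,0,-0.8,0,1],[0.95,0,-1,0,1],[0.95,0,-1,0,1]])

```text
clock: 18.9
position: [0.4288, 0.0324, 0.1399]
ee_rot: [0.736, 0.677, 0.002, 0.001]
ft_force: [0.2, 0.5, -0.1]
grip_width: 1.001
grasp_force: 0.0
```

Call:
carry_out(deltas=[[0.2,0,-0.2,0,-0.65],[0.5,0,-0.4,0,-0.65],[0.8,0,-0.4,0,-0.65],[1,0,-0.4,0,-0.65],[1,0,-0.4,0,-0.65]])

```text
clock: 19.52
position: [0.4394, 0.1827, 0.1965]
ee_rot: [0.735, 0.678, -0.001, -0.0]
ft_force: [0.3, 0.3, 0.1]
grip_width: 0.172
grasp_force: 0.0
```

Call:
carry_out(deltas=[[0.25,0,0,-0.2,-0.65],[0.5,0,0,-0.4,-0.65],[0.75,0,0,-0.553,-0.65],[0.85,0,0,-0.553,-0.65],[0.85,0,0,-0.553,-0.65]])

```text
clock: 20.15
position: [0.4508, 0.3075, 0.1972]
ee_rot: [0.631, 0.775, -0.001, 0.0]
ft_force: [0.0, -0.4, -0.1]
grip_width: 0.177
grasp_force: 0.0
```

Run:
```python
from m import *
o=manip.get_obs(); r=R.from_quat(o["ee_rot"]).as_matrix(); p=np.array(o["position"]); print(r[:,0].round(3))
for n in ["side","scene","wrist"]:
    c=camera(n); W=cloud(c); T=((W-p)@r); save(c,n+"10")
    if n=="wrist":
        q=T[(np.abs(T[...,0])<.03)&(np.abs(T[...,1])<.1)&(T[...,2]>-.13)&(T[...,2]<.05)]
        for z in np.arange(-.12,.02,.01):
            k=q[(q[:,2]>=z)&(q[:,2]<z+.01)]
            if len(k)>20: print("tz%.2f n%d x %s y %s"%(z,len(k),np.percentile(k[:,0],[1,99]).round(3),np.percentile(k[:,1],[1,99]).round(3)))
    else:
        print(n,"salt",fit(W,(.4635,.2825),.022,.006,.05,.036),"mill",fit(W,(.465,-.152),.029,.03-.024,.03,.04),"jar",fit(W,(.603,-.145),.022,.02,.085,.036))
```

```text
[-0.203  0.979 -0.001]
side salt (264, array([0.463 , 0.2822])) mill (119, array([ 0.4616, -0.1554])) jar (124, array([ 0.605 , -0.1449]))
scene salt (118, array([0.464 , 0.2848])) mill (120, array([ 0.4655, -0.1532])) jar (201, array([ 0.6035, -0.1434]))
tz-0.11 n602 x [0.018 0.02 ] y [-0.02   0.018]
tz-0.10 n11751 x [0.008 0.018] y [-0.061  0.058]
tz-0.09 n15568 x [-0.002  0.018] y [-0.056  0.055]
tz-0.08 n9239 x [-0.011  0.017] y [-0.051  0.049]
tz-0.07 n11395 x [-0.011  0.013] y [-0.044  0.043]
tz-0.06 n4053 x [-0.008  0.014] y [-0.04   0.038]
tz-0.05 n1694 x [-0.011  0.012] y [-0.021  0.019]
tz-0.04 n1325 x [-0.01   0.011] y [-0.022  0.02 ]
tz-0.03 n1140 x [-0.009  0.011] y [-0.022  0.02 ]
tz-0.02 n621 x [-0.01   0.011] y [-0.021  0.019]
```

View pics/side10.png

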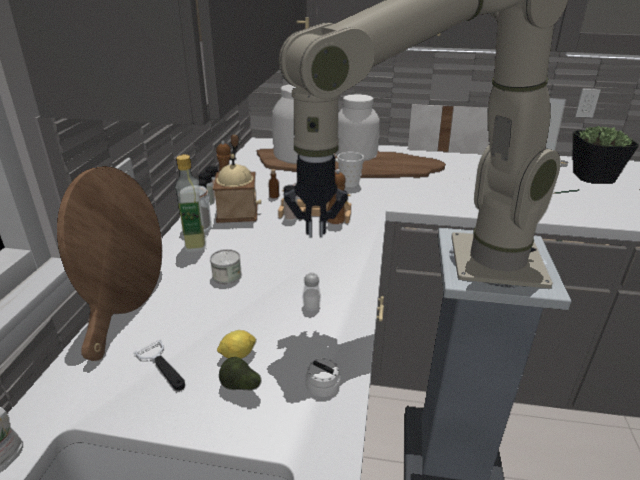

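The side view shows the mill seated in the dock's near bay behind the gripper at (340,205), with the salt shaker at (311,292). The tips are now 10 mm behind the TCP and the links are slim, so I'll go down behind the salt shaker.

Call:
carry_out(deltas=[[0.12,0.03,0,0,-0.65],[0.225,0.05,0,0,-0.65],[0.225,0.05,0.25,0,-0.65],[0.225,0.05,0.5,0,-0.65],[0.225,0.05,0.75,0,-0.65],[0.225,0.05,0.95,0,-0.65],[0.225,0.05,1,0,-0.65],[0.225,0.05,1,0,-0.65]])

```text
clock: 21.3
position: [0.4512, 0.3436, 0.0483]
ee_rot: [0.631, 0.776, 0.0, -0.0]
ft_force: [0.2, -0.0, -0.5]
grip_width: 0.178
grasp_force: 0.0
```

Call:
carry_out(deltas=[[0,0,0.1,0,-0.65],[0,0,0.2,0,-0.65],[0,0,0.28,0,-0.65],[0,0,0.28,0,-0.65]])

```text
clock: 21.8
position: [0.4505, 0.3423, 0.0048]
ee_rot: [0.631, 0.776, -0.001, -0.0]
ft_force: [-1.0, 0.6, 0.5]
grip_width: 0.176
grasp_force: 0.0
```

Run:
```python
from m import *
for n,c,W in net("salt_shaker",.022,.006,.05): save(c,n+"11")
```

```text
scene salt_shaker 0.4 109 med [0.448 0.284 0.069] ztop 0.148 fit (27, array([0.4643, 0.2861]))
wrist salt_shaker 0.57 3007 med [0.458 0.307 0.024] ztop 0.063 fit (2797, array([0.4629, 0.2856]))
```

Call:
carry_out(deltas=[[-0.06,0,0,0,-0.65],[-0.11,0,0,0,-0.65],[-0.15,0,0,0,-0.65],[-0.18,0,0,0,-0.65],[-0.21,0,0,0,-0.65],[-0.25,0,0,0,-0.65],[-0.3,0,0,0,-0.65],[-0.35,0,0,0,-0.65],[-0.4,0,0,0,-0.65],[-0.45,0,0,0,-0.65],[-0.5,0,0,0,-0.65],[-0.55,0,0,0,-0.65],[-0.6,0,0,0,-0.65],[-0.65,0,0,0,-0.65],[-0.7,0,0,0,-0.65],[-0.75,0,0,0,-0.65],[-0.8,0,0,0,-0.65],[-0.83,0,0,0,-0.65],[-0.83,0,0,0,-0.65]])

```text
clock: 24.48
position: [0.4767, 0.2205, 0.006]
ee_rot: [0.631, 0.776, -0.0, 0.0]
ft_force: [0.8, -0.6, -0.9]
grip_width: 0.174
grasp_force: 0.0
```

Run:
```python
from m import *
for n,c,W in net("salt_shaker",.022,.006,.05): save(c,n+"12")
```

```text
side salt_shaker 0.59 142 med [0.477 0.207 0.047] ztop 0.073 fit (82, array([0.4821, 0.1879]))
side salt_shaker 0.51 133 med [ 0.435 -0.161  0.027] ztop 0.075 fit (117, array([ 0.4397, -0.1602]))
wrist salt_shaker 0.84 5045 med [0.478 0.21  0.044] ztop 0.061 fit (3164, array([0.4822, 0.19  ]))
```

The salt shaker is nested and on course at (0.482, 0.1895). I'll continue along the same line.

Call:
carry_out(deltas=[[-0.04,0,0,0,-0.65],[-0.09,0,0,0,-0.65],[-0.15,0,0,0,-0.65],[-0.21,0,0,0,-0.65],[-0.27,0,0,0,-0.65],[-0.33,0,0,0,-0.65],[-0.39,0,0,0,-0.65],[-0.45,0,0,0,-0.65],[-0.51,0,0,0,-0.65],[-0.57,0,0,0,-0.65],[-0.63,0,0,0,-0.65],[-0.69,0,0,0,-0.65],[-0.75,0,0,0,-0.65],[-0.81,0,0,0,-0.65],[-0.87,0,0,0,-0.65],[-0.92,0,0,0,-0.65],[-0.96,0,0,0,-0.65],[-0.99,0,0,0,-0.65],[-1,0,0,0,-0.65],[-1,0,0,0,-0.65]])

```text
clock: 27.28
position: [0.5072, 0.0742, 0.0059]
ee_rot: [0.631, 0.776, -0.0, -0.0]
ft_force: [0.7, -0.1, 0.9]
grip_width: 0.174
grasp_force: 0.1
```

Call:
carry_out(deltas=[[-0.03,0,0,0,-0.65],[-0.07,0,0,0,-0.65],[-0.12,0,0,0,-0.65],[-0.17,0,0,0,-0.65],[-0.22,0,0,0,-0.65],[-0.27,0,0,0,-0.65],[-0.32,0,0,0,-0.65],[-0.37,0,0,0,-0.65],[-0.42,0,0,0,-0.65],[-0.47,0,0,0,-0.65],[-0.52,0,0,0,-0.65],[-0.57,0,0,0,-0.65],[-0.62,0,0,0,-0.65],[-0.67,0,0,0,-0.65],[-0.71,0,0,0,-0.65],[-0.73,0,0,0,-0.65],[-0.73,0,0,0,-0.65]])

```text
clock: 29.4
position: [0.5296, -0.0333, 0.0059]
ee_rot: [0.631, 0.776, -0.0, 0.0]
ft_force: [0.7, 0.3, -0.7]
grip_width: 0.177
grasp_force: 0.0
```

Run:
```python
from m import *
for n,c,W in net("salt_shaker",.022,.006,.05): save(c,n+"13"); print(n,"jar",fit(W,(.603,-.145),.022,.02,.085,.036))
```

```text
side salt_shaker 0.44 114 med [ 0.531 -0.047  0.044] ztop 0.077 fit (67, array([ 0.5339, -0.0665]))
side jar (147, array([ 0.6038, -0.1445]))
scene jar None
wrist salt_shaker 0.95 4986 med [ 0.531 -0.044  0.044] ztop 0.061 fit (3096, array([ 0.5348, -0.0637]))
wrist jar None
```

Call:
carry_out(deltas=[[0.05,0,0,0,-0.65],[0.1,0,0,0,-0.65],[0.1,0.03,0,0.2,-0.65],[0.08,0.055,0,0.39,-0.65],[0.03,0.055,0,0.39,-0.65],[0.03,0.055,0,0.39,-0.65]])

```text
clock: 30.45
position: [0.5366, -0.0275, 0.0059]
ee_rot: [0.706, 0.708, -0.0, 0.0]
ft_force: [0.3, 0.4, 0.5]
grip_width: 0.18
grasp_force: 0.0
```

Call:
carry_out(deltas=[[-0.02,0,0,0,-0.65],[-0.04,0,0,0,-0.65],[-0.07,0,0,0,-0.65],[-0.1,0,0,0,-0.65],[-0.14,0,0,0,-0.65],[-0.18,0,0,0,-0.65],[-0.2,0,0,0,-0.65],[-0.2,0,0,0,-0.65]])

```text
clock: 31.45
position: [0.5367, -0.0573, 0.0059]
ee_rot: [0.707, 0.707, -0.0, 0.0]
ft_force: [-0.1, -0.8, -0.6]
grip_width: 0.176
grasp_force: 0.0
```

Run:
```python
from m import *
for n,c,W in net("salt_shaker",.022,.006,.05):
    save(c,n+"14")
    if n!="wrist":
        D=W.reshape(-1,3); D=D[(D[:,0]>.48)&(D[:,0]<.6)&(D[:,1]>-.155)&(D[:,1]<-.128)&(D[:,2]>.016)&(D[:,2]<.03)]
        print(n,np.histogram(D[:,0],np.arange(.484,.6,.006))[0])
```

```text
side [6 0 9 4 0 0 0 0 0 0 0 0 0 0 0 0 0 1 0]
scene [ 0  0  6 10  6  0  0  0  0  0  0  0  1  0  0  0  0  0  0]
wrist salt_shaker 0.94 4996 med [ 0.536 -0.068  0.045] ztop 0.061 fit (3107, array([ 0.5361, -0.0885]))
```

Call:
carry_out(deltas=[[-0.02,0,0,0,-0.65],[-0.05,0,0,0,-0.65],[-0.08,0,0,0,-0.65],[-0.11,0,0,0,-0.65],[-0.14,0,0,0,-0.65],[-0.17,0,0,0,-0.65],[-0.2,0,0,0,-0.65],[-0.23,0,0,0,-0.65],[-0.26,0,0,0,-0.65],[-0.29,0,0,0,-0.65],[-0.32,0,0,0,-0.65],[-0.34,0,0,0,-0.65],[-0.34,0,0,0,-0.65]])

```text
clock: 33.38
position: [0.5368, -0.1083, 0.0059]
ee_rot: [0.707, 0.707, -0.0, 0.0]
ft_force: [-0.0, 0.1, -0.8]
grip_width: 0.173
grasp_force: 0.0
```

Call:
carry_out(deltas=[[-0.01,0,0,0,-0.65],[-0.02,0,0,0,-0.65],[-0.02,0,0,0,-0.65]])

```text
clock: 33.75
position: [0.5369, -0.1109, 0.006]
ee_rot: [0.707, 0.708, 0.0, -0.0]
ft_force: [-0.3, 1.2, 0.5]
grip_width: 0.176
grasp_force: 0.4
```

Call:
carry_out(deltas=[[-0.015,0,0,0,-0.65],[-0.015,0,0,0,-0.65]])

```text
clock: 34.0
position: [0.5369, -0.1134, 0.006]
ee_rot: [0.707, 0.708, 0.0, 0.0]
ft_force: [-0.8, 0.9, 0.5]
grip_width: 0.175
grasp_force: 0.3
```

Call:
carry_out(deltas=[[-0.015,0,0,0,-0.65],[-0.015,0,0,0,-0.65]])

```text
clock: 34.25
position: [0.5369, -0.1147, 0.006]
ee_rot: [0.706, 0.708, 0.0, -0.0]
ft_force: [-0.1, 4.5, 1.6]
grip_width: 0.178
grasp_force: 2.0
```

Call:
carry_out(deltas=[[-0.012,0,0,0,-0.65],[-0.012,0,0,0,-0.65]])

```text
clock: 34.5
position: [0.5369, -0.1149, 0.0059]
ee_rot: [0.706, 0.708, 0.001, -0.001]
ft_force: [-0.9, 9.1, 3.0]
grip_width: 0.178
grasp_force: 4.2
```

Call:
carry_out(deltas=[[0.05,0,0,0,-0.65],[0.2,0,0,0,-0.65],[0.4,0,0,0,-0.65],[0.6,0,-0.2,0,-0.65],[0.8,0,-0.6,0,-0.65],[1,0,-1,0,-0.65],[1,0,-1,0,-0.65]])

```text
clock: 35.38
position: [0.5388, 0.0348, 0.16]
ee_rot: [0.706, 0.708, 0.003, 0.002]
ft_force: [0.6, -0.1, -0.7]
grip_width: 0.177
grasp_force: 0.0
```

Call:
carry_out(deltas=[[0.3,-0.3,-0.2,0,-0.65],[0.6,-0.6,-0.4,0,-0.65],[0.9,-0.7,-0.4,0,-0.65],[1,-0.7,-0.4,0,-0.65],[1,-0.7,-0.4,0,-0.65]])

```text
clock: 36.0
position: [0.4316, 0.1823, 0.2151]
ee_rot: [0.706, 0.708, -0.001, 0.0]
ft_force: [0.1, -1.0, 0.0]
grip_width: 0.173
grasp_force: 0.0
```

Run:
```python
from m import *
for n in ["side","scene"]:
    c=camera(n); W=cloud(c); save(c,n+"15")
    print(n,"mill",fit(W,(.4645,-.152),.029,.006,.03,.036),"salt",fit(W,(.537,-.145),.022,.03,.055,.03),"jar",fit(W,(.603,-.145),.022,.03,.085,.03))
    for q in ["mug","timer","lemon","avocado"]: print(q,[np.round(x["position"],3) for x in boxes_of(q,c)[:1]])
    if n=="side": cv2.imwrite("pics/final.png",cv2.resize(c["img"][140:260,240:400],(800,600),interpolation=cv2.INTER_CUBIC)[:,:,::-1])
```

```text
side mill (142, array([ 0.465 , -0.1556])) salt (105, array([ 0.5357, -0.1493])) jar (225, array([ 0.6041, -0.1442]))
mug [array([ 0.435, -0.41 ,  0.07 ])]
timer [array([0.398, 0.535, 0.04 ])]
lemon [array([0.578, 0.49 , 0.046])]
avocado [array([0.552, 0.565, 0.045])]
scene mill (92, array([ 0.4651, -0.1532])) salt (67, array([ 0.5382, -0.1473])) jar (127, array([ 0.605 , -0.1425]))
mug [array([ 0.443, -0.409,  0.062])]
timer [array([0.388, 0.525, 0.044])]
lemon [array([0.573, 0.477, 0.044])]
avocado [array([0.547, 0.558, 0.054])]
```

View pics/final.png

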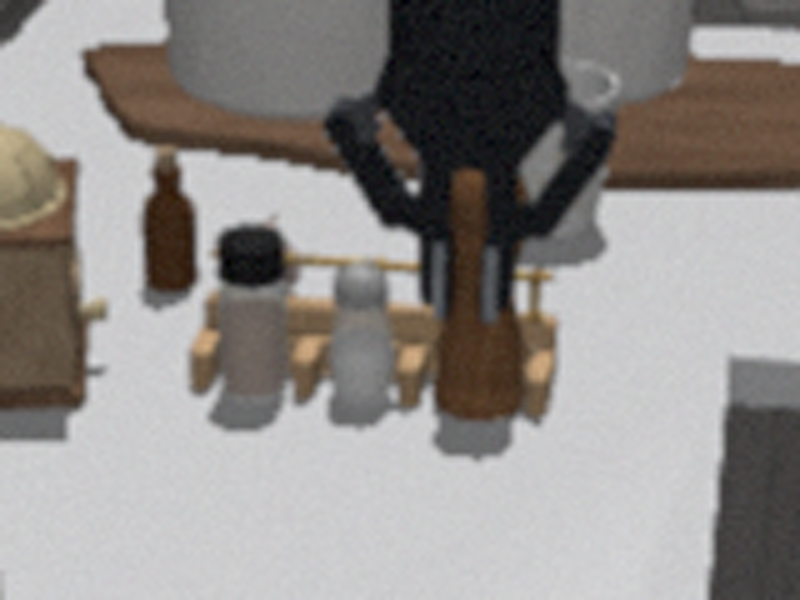

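The final crop shows all three standing upright in the dock: jar at (250,340), salt shaker at (360,350) and mill at (480,360). The salt and mill foot fits agree with the bay points to within about 4 mm, and the robot is clear.

```bash
python3 -c "
from workcell import ticket
print(ticket.hand_in())"
```

```text
the job is handed in; nothing more can be done
None
```

I pushed the pepper mill fully home into the wide bay and then the salt shaker into the empty narrow bay; both stand upright, the jar, mug, timer, lemon and avocado are where they were to within measurement error, and the job was handed in at about 36 s.

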